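Stow the drift and hold the rack flap at its balance point

TASK

Take the brass drift out of the pine block and drop it foot-down, fully home, into the rack's one empty slot (the one with the square steel frame), and let go of it. Then take the rack's hinged flap by its pull bar, swing it up from its rest to its balance point, standing upright, and finish still gripping the bar and holding the flap still there, so that the lid stay can be fitted; never let the flap drop either way, and leave the other tools and things on the bench where they are.

Things in the scene. Friction and masses are not known exactly. Their poses are not given: they have to be found in the camera images.
- drift_grip (a point): The drift: round brass shank 14 mm thick, 65 mm long, bevelled foot, below a round red handle 22 mm thick, 55 mm long (120 mm in all, about 130 g). This point is the handle's centre, 92.5 mm above the foot; z axis from foot to handle. At the start it stands upright, foot down, in the bored pine block.
- drift_foot (a point): The centre of the drift's foot, the lower end of its brass shank; z axis up the drift.
- block: Fixed pine block 90 x 70 x 60 mm with one round hole 17 mm wide and 40 mm deep in the middle of its top, holding the drift at the start (its foot is then 20 mm above the bench). Origin at the centre of its underside.
- bush: Fixed square steel frame, 34 x 34 x 4 mm, round the mouth of the rack's one empty slot (which of the five varies). Origin: centre of its underside, level with the rack's top, 57 mm above the bench; axes as the rack's. Opening 19 mm square (21 mm in the rack below); slot floor 45 mm below the origin. A seated drift's foot is on that floor, its handle centre 47.5 mm above this origin.
- rack: Fixed steel rack: bar 270 mm long (its y), 44 mm deep, 57 mm high, five square slots 50 mm apart in a row along y, the middle one at the origin's x and y. Origin: centre of the bar's underside, on the bench; x points away from the robot. Two hinge posts, 155 mm high, 24 mm deep, stand at x = +75 mm, y = +-139 mm.
- flap (a joint): Angle of the rack's flap, a sheet 250 mm wide, 3 mm thick, about 0.4 kg, hinged along the rack's y. 0 = straight up, its balance point; negative leans away from the robot (-0.70 = on its stop, as at the start); positive leans towards the robot (+1.57 = shut over the tools). The hinge is nearly free: off balance it falls. At angle q the bar is 125*sin(q) mm to -x (rack) and 125*cos(q) mm above the hinge.
- flap_bar (a point): Middle of the flap's round steel pull bar, 12 mm thick, 120 mm long along the rack's y, on two legs at its ends. Its axis is 125 mm from the hinge line, the sheet's edge 82 mm, so 37 mm are free between bar and sheet. Axes turn with the flap: y along the bar, z from hinge to bar.
- flap_hinge (a point): Middle of the flap's hinge line, 145 mm above the bench and 75 mm beyond the slots (+x of the rack), at the rack's y = 0; y axis along the hinge.
- puller0: Gear puller: upright steel screw, 100 mm high, with a green crossbar 80 mm long (along the rack's x), 18 mm wide and a jaw leg hanging down at each end, in front of and behind the rack. Stands in one of the rack's slots, foot on the slot floor 12 mm above the bench; origin at the foot. To be left alone.
- puller1: Gear puller: upright steel screw, 100 mm high, with a green crossbar 80 mm long (along the rack's x), 18 mm wide and a jaw leg hanging down at each end, in front of and behind the rack. Stands in one of the rack's slots, foot on the slot floor 12 mm above the bench; origin at the foot. To be left alone.
- puller2: Gear puller: upright steel screw, 100 mm high, with a green crossbar 80 mm long (along the rack's x), 18 mm wide and a jaw leg hanging down at each end, in front of and behind the rack. Stands in one of the rack's slots, foot on the slot floor 12 mm above the bench; origin at the foot. To be left alone.
- wrench: Chrome socket wrench, 105 mm high, a round shank with a 34 mm disc head on top. Stands in one of the rack's slots, foot on the slot floor 12 mm above the bench; origin at the foot. To be left alone.
- tin: Bystander: steel tin 66 mm across, 85 mm high, on the bench; origin under its centre.
- bearing: Bystander: steel bearing ring 52 mm across, 15 mm high, flat on the bench; origin under its centre.
- screwdriver: Bystander: screwdriver lying on the bench; origin under its middle, x axis from handle to tip.
- mallet: Bystander: hammer about 260 mm long, lying on the bench; x axis from handle to head.

How it is judged:
On the way, in this order (a step that is already met when the one before it is completed fails the run):
1. the drift stands fully home in the empty slot, released, the flap still back on its stop (x of drift_foot in the frame of bush between -0.005 and 0.005 m and y of drift_foot in the frame of bush between -0.005 and 0.005 m and z of drift_foot in the frame of bush below -0.04 m and angle between drift_grip's own z axis and vertical below 0.12 rad and contact force between the fingers and drift below 0.2 N and value of joint flap below -0.5 rad), for 0.3 s.
2. the flap is held by its bar at its balance point (value of joint flap between -0.08 and 0.08 rad and velocity of joint flap between -0.15 and 0.15 rad/s and contact force between the fingers and flap above 1 N and distance between the grasp point and flap_bar below 0.08 m), for 0.4 s.
At the end, for the whole second after the job is handed in: Drift in the framed slot: foot within 5 mm of the slot axis and floor, tilt under 0.12 rad, released; flap within 0.08 rad of upright, slower than 0.15 rad/s, gripped (over 1 N, grasp point within 80 mm of the bar's middle), leaning on no tool (all of step 2 and x of drift_foot in the frame of bush between -0.005 and 0.005 m and y of drift_foot in the frame of bush between -0.005 and 0.005 m and z of drift_foot in the frame of bush below -0.04 m and angle between drift_grip's own z axis and vertical below 0.12 rad and contact force between each of the fingers, flap and drift below 0.2 N and contact force between flap and puller0 below 0.2 N and contact force between flap and puller1 below 0.2 N and contact force between flap and puller2 below 0.2 N and contact force between flap and wrench below 0.2 N); the arm keeps its last pose, push and grip.
It fails at once if the flap swings far over towards the tools (past 0.35 rad) (value of joint flap above 0.35 rad).
It fails at once if the flap is let drop or flung (faster than 3 rad/s) (velocity of joint flap above 3 rad/s or velocity of joint flap below -3 rad/s).
It fails at once if another tool in the rack is moved more than 20 mm (distance of any of puller0, puller1, puller2, wrench from where it was at the start of the episode above 0.02 m).
It fails at once if a bystander on the bench is moved more than 30 mm (distance of any of tin, bearing, screwdriver, mallet from where it was at the start of the episode above 0.03 m).
It also fails if it takes over 58 s, if anything falls off the work surface, if the arm or the gripper's body presses on something with over 40 N, if the wrist force passes 120 N, or if a joint passes its speed limit or range.

ROBOT

A 6-joint arm with a two-finger parallel gripper is mounted at the origin on the work surface. World frame = base frame: x ahead of the robot, y to its left, z up, the work surface at z = 0. Lengths are in m, angles in rad, forces in N, time in s.
With the tool pointing down it reaches from about 0.3 to 0.85 m from the base axis. Payload 5.4 kg.
Tool frame: the origin (TCP) lies between the finger pads; the fingertips stand 8 mm ahead of it and the grasp point (between the pads) lies 11 mm behind it; z points along the fingers, y is the line along which they close (so a half turn about z gives the same grasp; the last joint's range is limited). The gripper opens to 85 mm and grips with 20 to 120 N. Pads are 22 mm wide; open, the fingers measure 114 mm over their backs; the gripper's body (76 mm by 85 mm) begins 54 mm behind the grasp point. The pads swing forward as they close: fully open they stand 13 mm farther back than shut.
Start: joints at [-1.353, 0.158, 1.597, -0, 1.386, -0.21], TCP at [0.239, -0.523, 0.239] pointing down, gripper open.
Joint ranges: [-2.91, 2.91], [-0.94, 2.29], [0.18, 2.7], [-1.29, 4.43], [0.17, 2.64], [-3, 3]. Speed limits (rad/s): [2.57, 2.57, 3.14, 3.14, 3.14, 3.14].

INTERFACE

Orientations are given as a rotation vector (axis times angle).
In Python, from plant import bot, snapshot gives the robot as it stands.
- The arm moves only by the tool step_arm, never from a script. Its argument "steps" is a list that holds one entry, the list of rows, each a list of 7 numbers: the turn, a rotation vector about the tool's x, y, z normalised to -1 to 1, where 1 is 0.08 rad, then the shift along the tool's x, y, z normalised to -1 to 1, where 1 is 0.02 m, then the opening, from -1 (shut) to 1 (fully open). A call has 1 to 20 rows; each row shifts and turns the commanded pose from where the row before left it, along the tool's axes as they then stand; what a row does not reach is not made up. A row lasts 1/8 s, in which the tool goes at most 62.5 mm and 10.7 degrees, less where a joint would pass 70% of its speed; a pose out of reach is approached as far as the arm can. A call with a number of a shift or a turn outside -1 to 1 is refused whole. A call with a gripper value outside its range is refused whole. The fingers move at their own pace and stop on an object; the grip force is fixed at half the most. Time passes only in rows, so rows that do not move let the fingers close. It gives the time, the measured TCP pose, the force, the opening and the grip force at its end, in the units of the state.
- bot.observe(): the state, without advancing time (a new reading comes with each control period).
- snapshot(name): name is "scene" or "side" or "wrist"; returns a dict with "color" (420x560x3 uint8, red, green, blue), "intrinsics" (3x3 intrinsics, pixels), "rvec" (rotation vector, rad) and "tvec" (3), from world to camera coordinates, as OpenCV has them. Camera axes: x right, y down, z forward; pixel columns grow to the right and rows downward; lengths in m; the calibration is good to about 2 mm. A picture is of the moment at which its call begins. There is no depth.
- bot.job_done(): hands the job in; it is judged then, once.
The state is a dict: "t": time; "qpos": joint angles; "joint_velocities": joint speeds; "joint_efforts": joint torques, N m; "ee_pos": TCP position; "ee_rot": TCP orientation; "wrist_force": force on the tool from outside, world axes, zero at the start; "torque": the same for the moment, N m; "opening": finger opening in m; "finger_force": force on a finger pad.
Only numpy, scipy, OpenCV 4.12 (cv2) and the standard library are available. Lean on these libraries where they do the work, as an engineer would, in place of code of your own. Each camera call takes 0.05 s, during which the arm holds its last target. There are 200 camera calls.

## Working session

There is one attempt and no reset: what is moved stays moved. The work goes in short steps, Python scripts to look and compute and a tool call to move; the robot and the scene stay as the last step left them, time stands still between calls to the robot, and variables do not carry over. Pictures are saved under pics/ and viewed, at most 13 in all, crops included, and the job is handed in when it is done.

Besides the shell and the picture viewer there is one more tool, called after "Call:" as name(argument=value, ...) on one line, values as JSON. step_arm: Moves the arm, as the interface text tells. Its arguments: {"type":"object","properties":{"steps":{"type":"array"}},"required":["steps"]}

```bash
mkdir -p pics; ls; python3 - <<'E'
from plant import bot, snapshot
import cv2,numpy as np
print(bot.observe())
for n in ("scene","side"):
    s=snapshot(n); cv2.imwrite(f"pics/{n}0.png",cv2.resize(s["color"][:,:,::-1],(800,600),interpolation=cv2.INTER_CUBIC))
    R=cv2.Rodrigues(np.array(s["rvec"]))[0]; print(n,s["intrinsics"],-R.T@np.array(s["tvec"]).ravel(),R[2])
E
```

```text
pics
{'t': 0.0, 'qpos': array([-1.35310397e+00,  1.59040429e-01,  1.59825239e+00,  4.20296743e-05,
        1.38621161e+00, -2.10089202e-01]), 'joint_velocities': array([-2.14682940e-04, -9.64944966e-04, -6.64201219e-06,  1.02806759e-03,
       -3.31986901e-05,  2.79283576e-04]), 'joint_efforts': array([-2.03776126e-04, -3.96002090e+01, -3.31434488e+01, -3.60639324e-04,
        8.44260736e-03,  1.86063312e-05]), 'ee_pos': array([ 0.23840745, -0.52259437,  0.23831164]), 'ee_rot': array([-3.06813766e+00, -6.66428090e-01, -5.34377758e-05]), 'wrist_force': array([0.19258947, 0.60961212, 1.0065276 ]), 'torque': array([-0.03079467, -0.02138109, -0.0635227 ]), 'finger_force': 0.0, 'opening': 0.08539680519761893}
scene [[515.80414551   0.         277.2328168 ]
 [  0.         515.80414551 208.17636801]
 [  0.           0.           1.        ]] [1.18269878 0.31010344 1.37928416] [-0.44360284 -0.21039786 -0.87117694]
side [[525.17634524   0.         271.14182972]
 [  0.         525.17634524 212.03088507]
 [  0.           0.           1.        ]] [ 0.44813339 -0.99912326  0.86394718] [ 0.08238849  0.82584654 -0.55784374]
```

View pics/scene0.png

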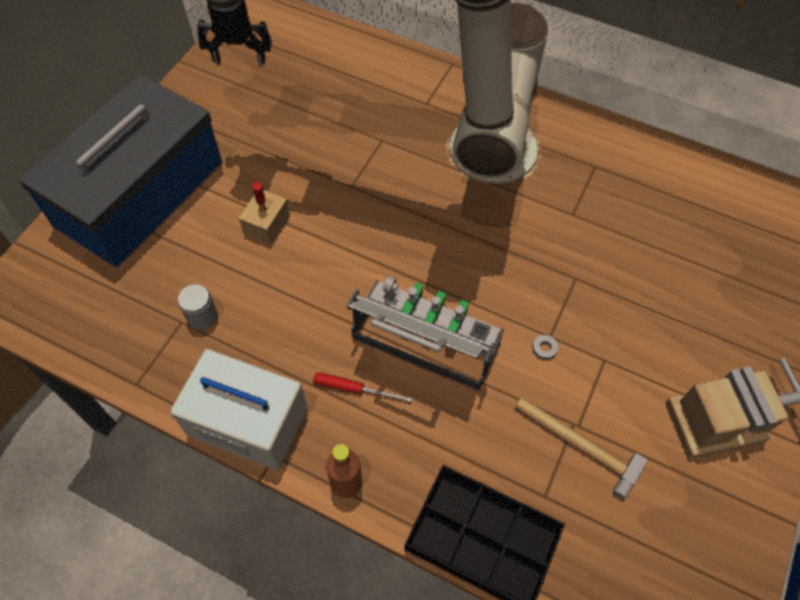

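View pics/side0.png

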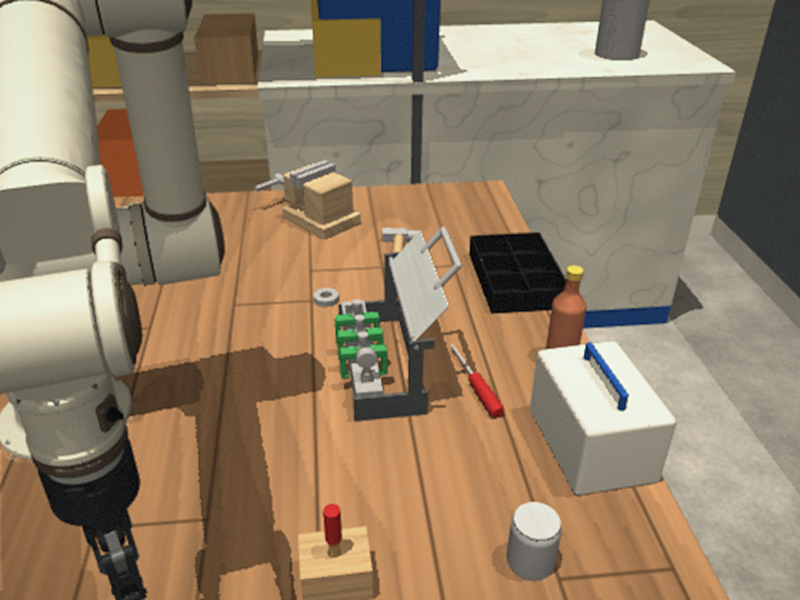

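The scene view shows the drift at about (258,190) px and the rack near (425,315). The framed empty slot is at (481,332), the rack's +y end. Next I'll measure the red handle in both views and crop the rack.

```bash
cat > h.py <<'E'
import cv2,numpy as np
from scipy.optimize import least_squares
from plant import bot,snapshot
def cam(s):
    R=cv2.Rodrigues(np.array(s["rvec"],float))[0]; return np.array(s["intrinsics"]),R,np.array(s["tvec"],float).ravel()
def proj(c,P):
    K,R,t=c; q=(R@np.atleast_2d(P).T).T+t; q=q@K.T; return q[:,:2]/q[:,2:]
def ray(c,uv):
    K,R,t=c; d=R.T@np.linalg.inv(K)@np.array([uv[0],uv[1],1.]); return -R.T@t,d
def atz(c,uv,z):
    o,d=ray(c,uv); return o+d*(z-o[2])/d[2]
def tri(obs):
    A=[];b=[]
    for c,uv in obs:
        o,d=ray(c,uv); d=d/np.linalg.norm(d); M=np.eye(3)-np.outer(d,d); A.append(M); b.append(M@o)
    return np.linalg.lstsq(np.vstack(A),np.hstack(b),rcond=None)[0]
E
python3 - <<'E'
from h import *
S={n:snapshot(n) for n in("scene","side")}; obs=[]
roi={"scene":(165,120,200,150),"side":(215,345,250,390)}
for n,s in S.items():
    x0,y0,x1,y1=roi[n]; im=s["color"][y0:y1,x0:x1].astype(int)
    m=(im[...,0]>90)&(im[...,1]<50)&(im[...,2]<60); v,u=np.nonzero(m); c=(u.mean()+x0,v.mean()+y0); print(n,c,m.sum(),u.min()+x0,u.max()+x0,v.min()+y0,v.max()+y0)
    obs.append((cam(s),c))
print(tri(obs),[atz(c,uv,.1125) for c,uv in obs])
a=cv2.resize(S["scene"]["color"][190:275,240:360,::-1],(800,567),interpolation=cv2.INTER_CUBIC)
b=cv2.resize(S["side"]["color"][155:300,225:335,::-1],(455,600),interpolation=cv2.INTER_CUBIC)
cv2.imwrite("pics/a.png",a);cv2.imwrite("pics/b.png",b)
E
```

```text
scene (np.float64(179.69230769230768), np.float64(130.0)) 39 176 183 127 133
side (np.float64(232.21052631578948), np.float64(369.7894736842105)) 209 227 238 353 381
[ 0.43626756 -0.38264618  0.12113479] [array([ 0.42609348, -0.38645756,  0.1125    ]), array([ 0.44031683, -0.378509  ,  0.1125    ])]
```

View pics/a.png

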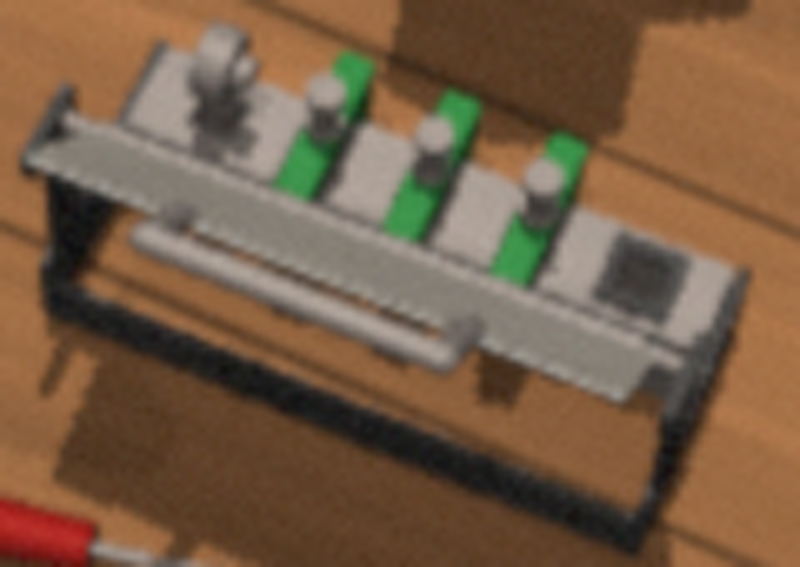

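View pics/b.png

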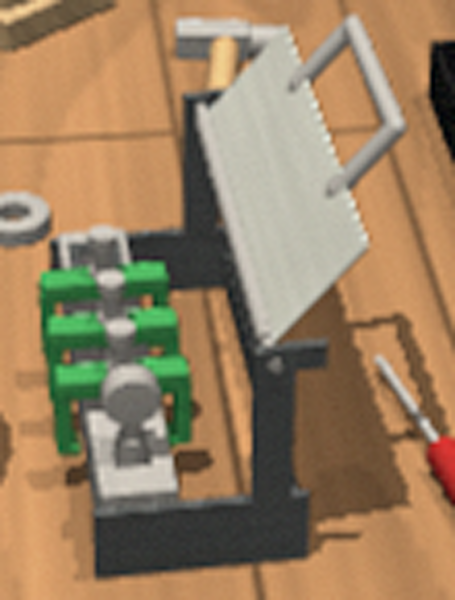

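The crops show the framed slot centred at (643,275) in a.png. The puller screw tops are at (328,92), (436,132) and (545,178), and the bar runs (140,237) to (452,358). I'll fit the rack pose to these.

```bash
python3 - <<'E'
from h import *
S={n:cam(snapshot(n)) for n in("scene","side")}
sc=lambda u,v:(240+(u+.5)*120/800-.5,190+(v+.5)*85/567-.5)
sd=lambda u,v:(225+(u+.5)*110/455-.5,155+(v+.5)*145/600-.5)
zb=.145+.125*np.cos(.7); xb=.075+.125*np.sin(.7)
O=[("scene",sc(643,275),(0,.1,.061)),("scene",sc(328,92),(0,-.05,.112)),("scene",sc(436,132),(0,0,.112)),("scene",sc(545,178),(0,.05,.112)),
("scene",sc(140,237),(xb,-.06,zb)),("scene",sc(452,358),(xb,.06,zb)),
("side",sd(400,125),(xb,-.06,zb)),("side",sd(352,22),(xb,.06,zb)),("side",sd(121,328),(0,0,.112)),("side",sd(110,278),(0,.05,.112))]
def W(p,P):
    c,s=np.cos(p[2]),np.sin(p[2]); x,y,z=P; return np.array([p[0]+c*x-s*y,p[1]+s*x+c*y,z])
f=lambda p:np.concatenate([proj(S[n],W(p,P))[0]-uv for n,uv,P in O])
r=least_squares(f,[.7,0,0],loss="soft_l1"); print(r.x); print(f(r.x).reshape(-1,2).round(1))
print("bush",W(r.x,(0,.1,.057)),"bar",W(r.x,(xb,0,zb)))
E
```

```text
[0.50739043 0.07468142 0.05267421]
[[ -0.3  -0.1]
 [ -0.7   0.2]
 [ -0.6   0.4]
 [ -0.3  -0.2]
 [  1.    0.9]
 [ -1.    0.3]
 [ -0.2   0.2]
 [  0.3   0.6]
 [ -1.8 -11.9]
 [ -1.5 -10.8]]
bush [0.50212544 0.17454272 0.057     ] bar [0.66270193 0.0828699  0.24060527]
```

The rack fit is good: yaw 0.053, bush (0.502, 0.175), bar (0.663, 0.083, 0.241). Moving above the drift now.

Call:
step_arm(steps=[[[0,0,0,0.5,-0.1,0,1],[0,0,0,1,-0.2,0,1],[0,0,0,1,-0.2,0,1],[0,0,0,1,-0.2,0,1],[0,0,0,1,-0.2,0,1],[0,0,0,1,-0.2,0,1],[0,0,0,1,-0.2,0,1],[0,0,0,1,-0.2,0,1],[0,0,0,1,-0.2,0,1],[0,0,0,1,-0.2,0,1],[0,0,0,1,-0.2,0,1],[0,0,0,1,-0.2,0,0.2],[0,0,0,0.5,-0.1,0,0.2],[0,0,0,0,0,0,0.2]]])

```text
t: 2.05
ee_pos: [0.4374, -0.3795, 0.2392]
ee_rot: [-3.07, -0.669, 0.0]
wrist_force: [0.2, -0.0, -1.0]
opening: 0.0512
finger_force: 0.0
```

```bash
python3 - <<'E'
from h import *
s=snapshot("wrist"); cv2.imwrite("pics/w1.png",s["color"][:,:,::-1])
K,R,t=cam(s); print(-R.T@t,R[2],K[0,0]); o=bot.observe(); print(o["t"],o["ee_pos"],o["ee_rot"],o["opening"])
print(proj((K,R,t),[[.436,-.382,.14],[.436,-.382,.085]]))
E
```

```text
[ 0.49906348 -0.35055961  0.37452118] [-0.24088862 -0.1107295  -0.96421556] 316.07310074620085
2.1 [ 0.43700154 -0.37995543  0.23925765] [ 3.06976558e+00  6.67433466e-01 -6.57975008e-04] 0.05129511103208139
[[281.37896079 218.54594659]
 [280.83586101 201.75397644]]
```

View pics/w1.png

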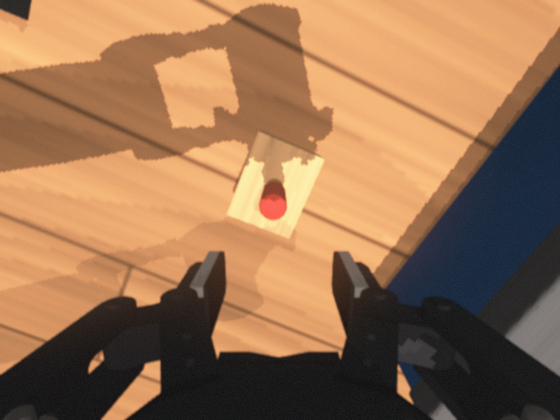

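The wrist view shows the handle top's red disc centred at about (273,207).

```bash
python3 - <<'E'
from h import *
s=snapshot("wrist"); c=cam(s); im=s["color"].astype(int)
m=((im[...,0]>190)&(im[...,1]<70)&(im[...,2]<80)).astype(np.uint8); m[:150]=0
v,u=np.nonzero(m); print(len(u),u.min(),u.max(),v.min(),v.max())
uv=((u.min()+u.max())/2,(v.min()+v.max())/2)
p=atz(c,uv,.14); print(uv,p)
sd=cam(snapshot("side")); print(tri([(c,uv),(sd,(232.5,355.5))]), atz(sd,(232.5,367),.1125), proj(sd,[[*p[:2],.14],[*p[:2],.085]]))
o=bot.observe(); d=p-o["ee_pos"]; from scipy.spatial.transform import Rotation as Ro
print(Ro.from_rotvec(o["ee_rot"]).inv().apply(d)/.02)
E
```

```text
Traceback (most recent call last):
ValueError: zero-size array to reduction operation minimum which has no identity
```

```bash
python3 - <<'E'
from h import *
s=snapshot("wrist"); c=cam(s); im=s["color"].astype(int); print(im[207,273],im[188,273])
m=((im[...,0]>.8*im[207,273,0])&(im[...,1]<im[207,273,1]+30)&(im[...,2]<im[207,273,2]+40)).astype(np.uint8); m[:150]=0; m[:,:240]=0;m[:,310:]=0;m[240:]=0
v,u=np.nonzero(m); print(len(u),u.min(),u.max(),v.min(),v.max())
uv=((u.min()+u.max())/2,v.max()-(u.max()-u.min())/2)
p=atz(c,uv,.14); print(uv,p)
sd=cam(snapshot("side")); print(atz(sd,(232.5,367),.1125), proj(sd,[[*p[:2],.14],[*p[:2],.085]]))
o=bot.observe(); d=p-o["ee_pos"]; from scipy.spatial.transform import Rotation as Ro
print(Ro.from_rotvec(o["ee_rot"]).inv().apply(d)/.02)
E
```

```text
[251 102  85] [137  66  47]
450 259 285 197 217
(np.float64(272.0), np.float64(204.0)) [ 0.44284119 -0.37128459  0.14      ]
[ 0.44106918 -0.37239306  0.1125    ] [[232.82574189 355.99100756]
 [234.09271556 376.52004486]]
[ 0.47572863 -0.28331811  4.96429367]
```

Call:
step_arm(steps=[[[0,0,0,0.37,-0.21,0.1,0.2],[0,0,-1,0,0,0.3,0.2],[0,0,-1,0,0,0.4,0.2],[0,0,-1,0,0,0.4,0.2],[0,0,-1,0,0,0.4,0.2],[0,0,-1,0,0,0.4,0.2],[0,0,-1,0,0,0.4,0.2],[0,0,-1,0,0,0.5,0.2],[0,0,-1,0,0,0.5,0.2],[0,0,-1,0,0,0.5,0.2],[0,0,-1,0,0,0.5,0.2],[0,0,-1,0,0,0.5,0.2],[0,0,-1,0,0,0.5,0.2],[0,0,-1,0,0,0.5,0.2],[0,0,-1,0,0,0.4,0.2],[0,0,-1,0,0,0.2,0.2],[0,0,0,0,0,0,0.2],[0,0,0,0,0,0,0.2]]])

```text
t: 4.5
ee_pos: [0.4421, -0.3731, 0.1095]
ee_rot: [2.159, 2.282, -0.0]
wrist_force: [0.0, -0.5, -0.1]
opening: 0.0511
finger_force: 0.0
```

```bash
python3 - <<'E'
from h import *
from scipy.spatial.transform import Rotation as Ro
s=snapshot("wrist"); a=s["color"][:,:,::-1]
b=snapshot("side")["color"][300:420,170:330,::-1]
cv2.imwrite("pics/w2.png",np.hstack([cv2.resize(a,(400,300)),cv2.resize(b,(400,300))]))
o=bot.observe(); print(o["qpos"],Ro.from_rotvec(o["ee_rot"]).as_matrix().round(3))
E
```

```text
[-9.09780116e-01  2.99418252e-01  1.70084230e+00  3.94660987e-05
  1.14076783e+00 -9.65952913e-01] [[-0.056  0.998  0.   ]
 [ 0.998  0.056 -0.   ]
 [-0.     0.    -1.   ]]
```

View pics/w2.png

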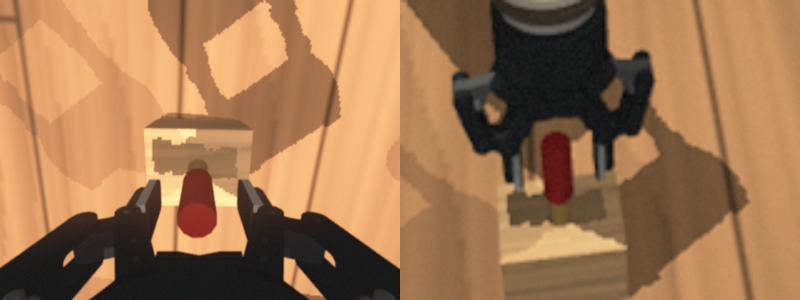

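The drift is centred between the fingers. Closing and lifting.

Call:
step_arm(steps=[[[0,0,0,0,0,0,-1],[0,0,0,0,0,0,-1],[0,0,0,0,0,0,-1],[0,0,0,0,0,0,-1],[0,0,0,0,0,0,-1],[0,0,0,0,0,-0.2,-1],[0,0,0,0,0,-0.5,-1],[0,0,0,0,0,-0.8,-1],[0,0,0,0,0,-1,-1],[0,0,0,0,0,-1,-1],[0,0,0,0,0,-1,-1],[0,0,0,0,0,-1,-1],[0,0,0,0,0,-0.7,-1],[0,0,0,0,0,-0.3,-1],[0,0,0,0,0,0,-1]]])

```text
t: 6.48
ee_pos: [0.442, -0.3731, 0.2395]
ee_rot: [2.157, 2.284, -0.0]
wrist_force: [0.3, -0.4, -0.9]
opening: 0.0208
finger_force: 58.7
```

Call:
step_arm(steps=[[[0,0,0,0.3,0,0,-1],[0,0,0,0.7,0.1,0,-1],[0,0,0,1,0.2,0,-1],[0,0,0,1,0.2,0,-1],[0,0,0,1,0.2,0,-1],[0,0,0,1,0.2,0,-1],[0,0,0,1,0.2,0,-1],[0,0,0,1,0.2,0,-1],[0,0,0,1,0.2,0,-1],[0,0,0,1,0.2,0,-1],[0,0,0,1,0.2,0,-1],[0,0,0,1,0.2,0,-1],[0,0,0,1,0.2,0,-1],[0,0,0,1,0.2,0,-1],[0,0,0,1,0.2,0,-1],[0,0,0,1,0.2,0,-1],[0,0,0,1,0.2,0,-1],[0,0,0,1,0.2,0,-1],[0,0,0,1,0.2,0,-1],[0,0,0,1,0.2,0,-1]]])

```text
t: 8.98
ee_pos: [0.4941, 0.0119, 0.2393]
ee_rot: [2.157, 2.284, 0.0]
wrist_force: [0.3, -0.6, -1.9]
opening: 0.0206
finger_force: 58.7
```

Call:
step_arm(steps=[[[0,0,0,1,0.2,0,-1],[0,0,0,1,0.2,0,-1],[0,0,0,1,0.2,0,-1],[0,0,0,1,0.2,0,-1],[0,0,0,1,0.03,0,-1],[0,0,0,1,0,0,-1],[0,0,0,1,0,0,-1],[0,0,0,0.8,0,0,-1],[0,0,0,0.35,0,0,-1],[0,0,0,0,0,0,-1],[0,0,0,0,0,0,-1]]])

```text
t: 10.35
ee_pos: [0.5016, 0.1738, 0.2393]
ee_rot: [2.158, 2.283, -0.0]
wrist_force: [-0.1, -0.5, -2.0]
opening: 0.0206
finger_force: 58.7
```

```bash
python3 - <<'E'
from h import *
s=snapshot("wrist"); K,R,t=c=cam(s); a=s["color"][:,:,::-1]
o=bot.observe(); print(o["t"],o["ee_pos"],o["ee_rot"],o["qpos"].round(3)); print(proj(c,[[.502,.1745,.061],[.502,.1745,.145]]), -R.T@t)
e=snapshot("scene");b=snapshot("side")
for n,x in(("scene",e),("side",b)): print(n,proj(cam(x),[[.502,.1745,.061],[*o["ee_pos"][:2],.15]]))
cv2.imwrite("pics/w3.png",a)
x=[cv2.resize(i,(400,400),interpolation=cv2.INTER_CUBIC) for i in (e["color"][190:270,290:370,::-1],b["color"][130:230,220:320,::-1])]
cv2.imwrite("pics/w4.png",np.hstack(x))
E
```

```text
10.4 [0.50156937 0.1737158  0.23927649] [ 2.15799567e+00  2.28296108e+00 -3.87092191e-04] [ 0.106  0.044  1.72  -0.     1.377  0.049]
[[278.15022662 193.0578291 ]
 [278.10997033 216.45552339]] [0.49830778 0.24191614 0.3745616 ]
scene [[335.75331249 230.68785315]
 [339.14390326 215.61582507]]
side [[247.90881128 216.47786965]
 [246.88503205 188.52761579]]
```

View pics/w3.png

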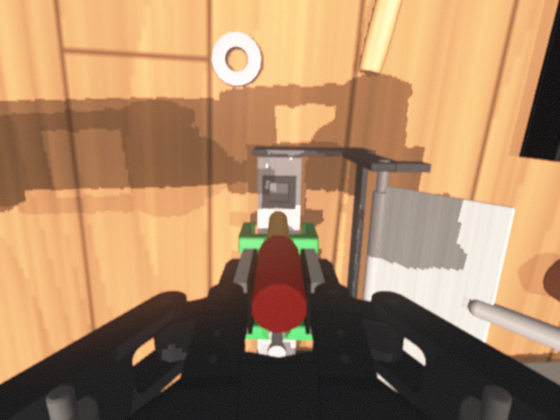

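The framed slot is visible at (279,191), within 2 px of prediction, and the foot is at (279,212). I'll lower until the foot is just above the frame and look from near.

Call:
step_arm(steps=[[[0,0,0,0,0,0.3,-1],[0,0,0,0,0,0.6,-1],[0,0,0,0,0,0.8,-1],[0,0,0,0,0,0.8,-1],[0,0,0,0,0,0.7,-1],[0,0,0,0,0,0.4,-1],[0,0,0,0,0,0.1,-1],[0,0,0,0,0,0,-1]]])

```text
t: 11.5
ee_pos: [0.5018, 0.1743, 0.1657]
ee_rot: [2.157, 2.284, 0.001]
wrist_force: [-0.3, 0.5, -0.8]
opening: 0.0203
finger_force: 58.7
```

```bash
python3 - <<'E'
from h import *
s=snapshot("wrist"); K,R,t=c=cam(s); a=s["color"][:,:,::-1]
o=bot.observe(); x,y,z=o["ee_pos"]; zf=z-.0895; print(o["ee_pos"],zf)
print("frame pred",proj(c,[[.502+i,.1745+j,.061] for i,j in((-.017,-.017),(.017,-.017),(.017,.017),(-.017,.017))]).round(1).tolist())
print("foot pred",proj(c,[[x,y,zf],[x-.007,y,zf],[x+.007,y,zf],[x,y+.007,zf]]).round(1).tolist())
np.save("c.npy",np.array([*s["rvec"],*s["tvec"]]))
e=snapshot("scene")["color"][195:255,305:365,::-1]
g=cv2.resize(a[150:250,240:320],(480,600),interpolation=cv2.INTER_CUBIC)
e=cv2.resize(e,(320,320),interpolation=cv2.INTER_CUBIC)
cv2.imwrite("pics/w5.png",np.hstack([g,cv2.copyMakeBorder(e,0,280,0,0,cv2.BORDER_CONSTANT)]))
E
```

```text
[0.50193567 0.17428451 0.1658828 ] 0.0763827951243235
frame pred [[255.4, 232.6], [297.6, 234.9], [300.8, 193.5], [257.0, 191.1]]
foot pred [[277.6, 219.3], [268.2, 218.8], [287.0, 219.8], [278.1, 210.2]]
```

View pics/w5.png

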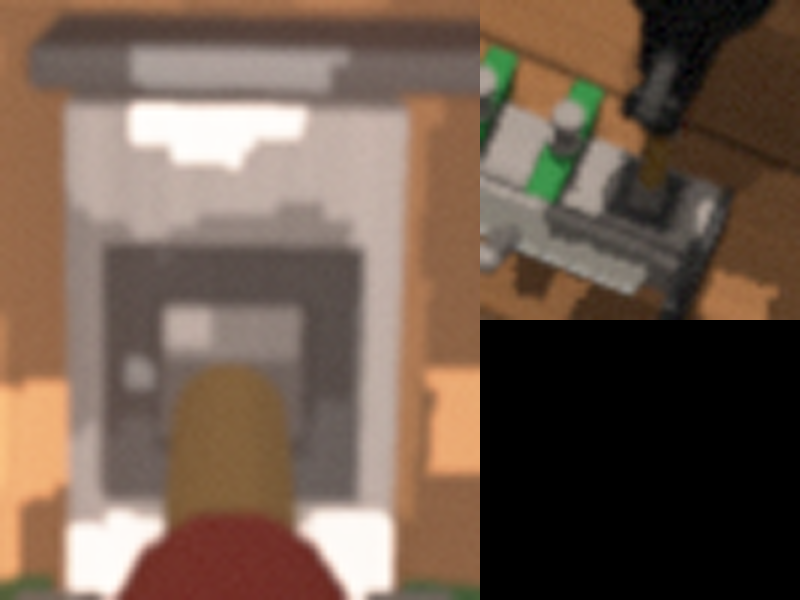

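Frame spans (257–300, 191–233) and the foot sits over the opening. Both are within 1 mm of centre, so I'm lowering it.

Call:
step_arm(steps=[[[0,0,0,0.03,0.03,0.2,-1],[0,0,0,0,0,0.3,-1],[0,0,0,0,0,0.3,-1],[0,0,0,0,0,0.3,-1],[0,0,0,0,0,0.3,-1],[0,0,0,0,0,0.1,-1],[0,0,0,0,0,0,-1]]])

```text
t: 12.48
ee_pos: [0.502, 0.1749, 0.1352]
ee_rot: [-2.157, -2.284, 0.0]
wrist_force: [-0.0, -0.3, -2.2]
opening: 0.0209
finger_force: 58.7
```

Call:
step_arm(steps=[[[0,0,0,0,0,0.3,-1],[0,0,0,0,0,0.4,-1],[0,0,0,0,0,0.4,-1],[0,0,0,0,0,0.3,-1],[0,0,0,0,0,0.15,-1],[0,0,0,0,0,0,-1],[0,0,0,0,0,0,-1]]])

```text
t: 13.35
ee_pos: [0.5023, 0.1749, 0.1046]
ee_rot: [2.157, 2.284, 0.001]
wrist_force: [0.3, 0.2, -1.3]
opening: 0.0207
finger_force: 58.7
```

Call:
step_arm(steps=[[[0,0,0,0,0,0,-0.3],[0,0,0,0,0,0,-0.1],[0,0,0,0,0,0,0],[0,0,0,0,0,0,0],[0,0,0,0,0,0,0],[0,0,0,0,0,-0.4,0],[0,0,0,0,0,-1,0],[0,0,0,0,0,-1,0],[0,0,0,0,0,-1,0],[0,0,0,0,0,-1,0],[0,0,0,0,0,-1,0],[0,0,0,0,0,-1,0],[0,0,0,0,0,-1,0],[0,0,0,0,0,-1,0],[0,0,0,0,0,-0.6,0],[0,0,0,0,0,0,0]]])

```text
t: 15.35
ee_pos: [0.5026, 0.1749, 0.2854]
ee_rot: [2.156, 2.283, 0.003]
wrist_force: [-0.7, 0.2, -0.2]
opening: 0.0427
finger_force: 0.0
```

```bash
python3 - <<'E'
from h import *
s=snapshot("wrist"); K,R,t=c=cam(s); a=s["color"][:,:,::-1]
e=snapshot("side");o=bot.observe();print(o["ee_pos"],o["t"])
for n,x in (("wrist",c),("side",cam(e))): print(n,proj(x,[[.5025,.175,.132],[.5025,.175,.077]]).round(1).tolist(), proj(x,[[.6627-.0527*k,.0829+k,.2406] for k in(-.06,0,.06)]).round(1).tolist())
b=cv2.resize(e["color"][130:290,220:340,::-1],(360,480),interpolation=cv2.INTER_CUBIC)
cv2.imwrite("pics/w6.png",np.hstack([cv2.resize(a,(440,330)),cv2.resize(b,(330,330))]) if 0 else np.hstack([cv2.copyMakeBorder(cv2.resize(a,(440,330)),0,150,0,0,cv2.BORDER_CONSTANT),b]))
E
```

```text
[0.50173416 0.17484335 0.28362371] 15.45
wrist [[277.2, 199.4], [277.3, 188.0]] [[485.0, 444.0], [500.5, 377.4], [518.4, 300.3]]
side [[247.4, 194.1], [247.9, 211.5]] [[321.1, 185.0], [315.3, 172.3], [310.0, 160.5]]
```

View pics/w6.png

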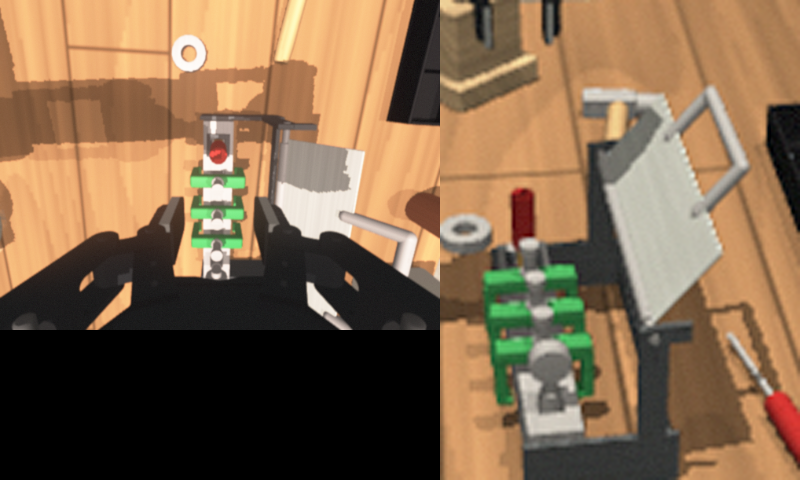

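The drift is seated: handle top in the side view is at (247,193) against (247,194) predicted. The flap is still on its stop, so I'm moving above the bar and tilting.

Call:
step_arm(steps=[[[0,0,0,-0.4,0.5,0,0],[0,0,0,-0.6,1,0,0],[0,0,0,-0.6,1,0,0],[0,0,0,-0.6,1,0,0],[0,0,0,-0.6,1,0,0],[0,0,0,-0.6,1,0,0],[0,0,0,-0.6,1,0,0],[0,0,0,-0.6,1,0,0],[0,0,0,-0.4,0.7,0,0],[0,0,0,-0.07,0.15,0,0],[1,0,0,0,0,0,0],[1,0,0,0,0,0,0],[1,0,0,0,0,0,0],[1,0,0,0,0,0,0],[0,0,0,0,0,0,0],[0,0,0,0,0,0,0]]])

```text
t: 17.45
ee_pos: [0.6744, 0.0833, 0.2843]
ee_rot: [-1.993, -2.111, 0.339]
wrist_force: [-1.1, 0.3, -0.6]
opening: 0.0432
finger_force: 0.0
```

```bash
cat > m.py <<'E'
from h import *
from scipy.spatial.transform import Rotation as Ro
o=bot.observe(); R=Ro.from_rotvec(o["ee_rot"]); g=o["ee_pos"]-.011*R.as_matrix()[:,2]
bar=np.array([.6627,.0829,.2406])
print("q",o["qpos"].round(3),"tcp",o["ee_pos"]); print(R.as_matrix().round(3)); print("bar in tool units from grasp point",(R.inv().apply(bar-g)/.02).round(2))
E
python3 m.py; python3 - <<'E'
from h import *
w=snapshot("wrist");e=snapshot("side");S=snapshot("scene")
P=[[.6627-.0527*k,.0829+k,.2406] for k in(-.06,0,.06)]
for n,x in(("w",w),("side",e),("scene",S)): print(n,proj(cam(x),P).round(1).tolist())
cv2.imwrite("pics/w7.png",np.hstack([cv2.resize(w["color"],(400,300)),cv2.resize(e["color"][90:240,220:420],(400,300),interpolation=cv2.INTER_CUBIC)])[:,:,::-1])
E
```

```text
q [-0.041  0.681  0.857 -0.033  1.92  -0.104] tcp [0.67442583 0.08326541 0.28426755]
[[-0.057  0.948 -0.313]
 [ 0.998  0.054 -0.018]
 [ 0.    -0.314 -0.95 ]]
bar in tool units from grasp point [0.02 0.13 2.81]
w [[281.3, 325.5], [281.9, 239.8], [282.7, 138.5]]
side [[321.1, 185.0], [315.3, 172.3], [310.0, 160.5]]
scene [[261.5, 226.0], [283.8, 234.7], [306.4, 243.6]]
```

View pics/w7.png

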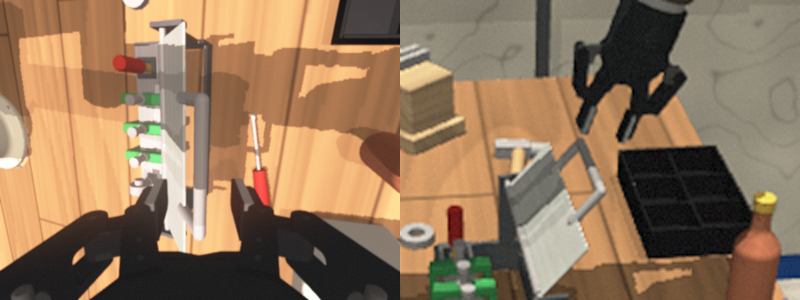

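The wrist view shows the bar centred between the fingers (u≈283, 282 predicted). Descending and gripping.

Call:
step_arm(steps=[[[0,0,0,0,0.1,0.3,0],[0,0,0,0,0.03,0.5,0],[0,0,0,0,0,0.6,0],[0,0,0,0,0,0.6,0],[0,0,0,0,0,0.5,0],[0,0,0,0,0,0.3,0],[0,0,0,0,0,0,0],[0,0,0,0,0,0,-0.4],[0,0,0,0,0,0,-0.6],[0,0,0,0,0,0,-0.7],[0,0,0,0,0,0,-1],[0,0,0,0,0,0,-1],[0,0,0,0,0,0,-1],[0,0,0,0,0,0,-1]]])

```text
t: 19.35
ee_pos: [0.6582, 0.0822, 0.2315]
ee_rot: [-1.992, -2.108, 0.344]
wrist_force: [-7.2, -0.4, 5.1]
opening: 0.0101
finger_force: 58.5
```

```bash
python3 m.py
```

```text
q [-0.043  0.654  0.999 -0.033  1.81  -0.102] tcp [0.65821559 0.08218684 0.23153065]
[[-0.057  0.947 -0.317]
 [ 0.998  0.054 -0.018]
 [-0.    -0.318 -0.948]]
bar in tool units from grasp point [0.02 0.07 0.05]
```

Call:
step_arm(steps=[[[-0.25,0,0,0,-0.106,-0.045,-1],[-0.5,0,0,0,-0.212,-0.089,-1],[-0.5,0,0,0,-0.212,-0.089,-1],[-0.5,0,0,0,-0.212,-0.089,-1],[-0.5,0,0,0,-0.212,-0.089,-1],[-0.5,0,0,0,-0.212,-0.089,-1],[-0.5,0,0,0,-0.212,-0.089,-1],[-0.5,0,0,0,-0.212,-0.089,-1],[-0.5,0,0,0,-0.212,-0.089,-1],[-0.25,0,0,0,-0.106,-0.045,-1],[0,0,0,0,0,0,-1]]])

```text
t: 20.72
ee_pos: [0.6245, 0.0808, 0.2526]
ee_rot: [2.138, 2.264, 0.047]
wrist_force: [-0.0, 3.0, 1.0]
opening: 0.0097
finger_force: 59.5
```

```bash
cat >> m.py <<'E'
h=np.array([.5823,.0786,.145]); v=g-h; x=v[:2]@[np.cos(.0527),np.sin(.0527)]; print("flap angle",np.arctan2(-x,v[2]),"radius",np.hypot(x,v[2]),"F",o["wrist_force"],o["torque"],"tilt",np.arctan2(-R.as_matrix()[0,2],-R.as_matrix()[2,2]))
E
python3 m.py
```

```text
q [-0.066  0.259  1.455  0.006  1.387 -0.124] tcp [0.62448647 0.08077876 0.25264274]
[[-0.057  0.998  0.041]
 [ 0.998  0.057  0.003]
 [ 0.001  0.041 -0.999]]
bar in tool units from grasp point [-0.    1.89  1.23]
flap angle -0.33869691713925004 radius 0.12577917743114572 F [-0.00385856  2.99662742  1.02674262] [ 0.45734918  0.29681287 -0.12641216] tilt -0.04094674250735938
```

Call:
step_arm(steps=[[[-0.25,0,0,0,-0.106,-0.045,-1],[-0.5,0,0,0,-0.212,-0.089,-1],[-0.5,0,0,0,-0.212,-0.089,-1],[-0.5,0,0,0,-0.212,-0.089,-1],[-0.5,0,0,0,-0.212,-0.089,-1],[-0.5,0,0,0,-0.212,-0.089,-1],[-0.5,0,0,0,-0.212,-0.089,-1],[-0.5,0,0,0,-0.212,-0.089,-1],[-0.3,0,0,0,-0.127,-0.053,-1],[-0.15,0,0,0,-0.064,-0.027,-1],[0,0,0,0,0,0,-1],[0,0,0,0,0,0,-1]]])

```text
t: 22.22
ee_pos: [0.5872, 0.0793, 0.261]
ee_rot: [1.961, 2.077, 0.399]
wrist_force: [-1.7, 6.6, 4.0]
opening: 0.0099
finger_force: 59.8
```

```bash
python3 m.py; python3 - <<'E'
from h import *
e=snapshot("side");S=snapshot("scene")
for n,x in(("side",e),("scene",S)): print(n,proj(cam(x),[[.5823-.0527*k,.0786+k,.270] for k in(-.06,0,.06)]).round(1).tolist(),proj(cam(x),[[.5823-.0527*k,.0786+k,.227] for k in(-.125,0,.125)]).round(1).tolist())
cv2.imwrite("pics/w8.png",np.hstack([cv2.resize(S["color"][170:290,230:390],(400,300),interpolation=cv2.INTER_CUBIC),cv2.resize(e["color"][110:260,190:390],(400,300),interpolation=cv2.INTER_CUBIC)])[:,:,::-1])
E
```

```text
q [-0.1   -0.085  1.846  0.071  1.009 -0.184] tcp [0.58719117 0.07925489 0.26100854]
[[-0.058  0.928  0.368]
 [ 0.998  0.053  0.023]
 [ 0.002  0.369 -0.929]]
bar in tool units from grasp point [-0.04  3.14  2.89]
flap angle -0.006828560004209062 radius 0.12623598101325667 F [-1.66890116  6.6154386   3.97163691] [0.92489482 0.45856295 0.24096814] tilt -0.3770792455904483
side [[286.9, 176.7], [282.4, 164.0], [278.2, 152.3]] [[291.8, 208.4], [282.2, 179.8], [274.0, 155.6]]
scene [[274.6, 194.4], [296.7, 202.8], [319.3, 211.3]] [[251.5, 194.2], [296.0, 211.2], [342.0, 228.8]]
```

View pics/w8.png

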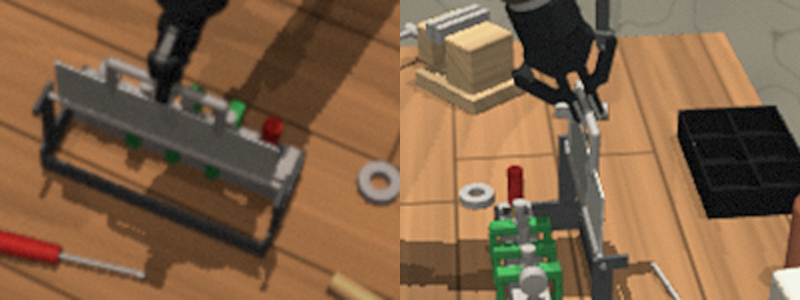

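The flap stands upright: the sheet's top edge matches the prediction within about 2 px in both views. Holding briefly, then handing in.

Call:
step_arm(steps=[[[0,0,0,0,0,0,-1],[0,0,0,0,0,0,-1],[0,0,0,0,0,0,-1],[0,0,0,0,0,0,-1],[0,0,0,0,0,0,-1]]])

```text
t: 22.95
ee_pos: [0.5873, 0.0793, 0.261]
ee_rot: [1.961, 2.077, 0.399]
wrist_force: [-2.2, 7.3, 4.8]
opening: 0.0101
finger_force: 59.8
```

```bash
python3 -c "
from plant import bot
print(bot.job_done())"
```

```text
the job is handed in; nothing more can be done
None
```

By camera and pose checks, the drift is seated and released in the framed slot and the flap is gripped and held upright (estimated −0.01 rad); the job was handed in at about 23 s, but the hand-in returned no verdict.

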